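# Unpin the board carrier, load it and slide it to inspection

## Task

The empty board carrier is pinned at the inspection station: draw the locking pin up out of its bore and park it upright in the open notch of the little pin stand, collar resting on the fork, then slide the carrier to the detent of the loading station. There, lay every board that has a heat sink flat in a nest of its own, heat sink up, and then slide the loaded carrier gently back to the detent of the inspection station. Leave the pin parked and the other things on the bench where they are.

Things in the scene. Friction and masses are not known exactly. Their poses are not given: they have to be found in the camera images.
- pin: locking pin: black knob 24 mm across, 34 tall, on a steel collar 32 across, 6 thick, on a steel shank 12 across, 40 long. Origin on the axis under the collar, z up to the knob: collar z 0 to 6, knob 6 to 40, shank 0 to -40 mm. It starts in the bore through the carrier's lug (top 44 mm above the bench) and the block below, and locks the carrier at the inspection station
- notch (a point): parking place on the fixed pin stand (foot 90 x 70 x 8 mm): a slot 18 mm wide in a level steel fork plate 8 mm thick, top 60 mm above the bench. This point: where the parked pin's axis meets the plate's top; z up, x out of the open mouth, which is 32 mm away; closed end 8 mm behind. The shank goes in between the prongs, the collar rests on them
- carrier (a joint): slide of the board carrier along the bed, in m: 0 = inspection station, grows towards the loading station at 0.16; runs from -0.014 to 0.174. A sprung detent catches softly at 0 and at 0.16; about 2 to 5 N move it
- carrier_mid (a point): middle of the carrier's floor (top of its plate, 40 mm above the bench). Carrier: aluminium plate 134 mm (x) by 194 mm (y) with black walls 6 mm thick, 8 mm high, making 2 x 2 nests; y along the slide towards the loading station, z up, -x towards the robot
- handle (a point): grip point on the carrier's handle, an upright black post 22 mm across and 38 mm tall on an ear on the carrier's robot side, 105 mm from the pin's bore; the point is on its axis, 24 mm above the ear, 14 mm below its top; axes as the carrier
- pointer (a point): tip of the white pointer on the robot side of the carrier; it stands over the black line of a station when the carrier is there
- inspection_mark (a point): middle of the black line on the bed at the inspection station (the end at the two white cameras, on the robot's right); the pointer's place at carrier = 0
- loading_mark (a point): middle of the black line on the bed at the loading station (robot's left); the pointer's place at carrier = 0.16
- nest1 (a point): centre of the floor of nest 1 of the carrier (robot side, inspection end); clear space 58 mm along x by 88 mm along y; axes as the carrier
- nest2 (a point): centre of the floor of nest 2 of the carrier (robot side, loading end); clear space 58 mm along x by 88 mm along y; axes as the carrier
- nest3 (a point): centre of the floor of nest 3 of the carrier (far side, inspection end); clear space 58 mm along x by 88 mm along y; axes as the carrier
- nest4 (a point): centre of the floor of nest 4 of the carrier (far side, loading end); clear space 58 mm along x by 88 mm along y; axes as the carrier
- board1: power board: green plate 80 (x) x 50 (y) x 4 mm with a finned metal heat sink 30 (x) x 36 (y) mm, 30 mm tall, in its middle, to lift it by. Origin at the centre of the underside, z up; top of the heat sink at z = 34 mm. It fits a nest with its long side along the carrier's y, either way round. May be absent
- board2: power board: green plate 80 (x) x 50 (y) x 4 mm with a finned metal heat sink 30 (x) x 36 (y) mm, 30 mm tall, in its middle, to lift it by. Origin at the centre of the underside, z up; top of the heat sink at z = 34 mm. It fits a nest with its long side along the carrier's y, either way round. May be absent
- board3: power board: green plate 80 (x) x 50 (y) x 4 mm with a finned metal heat sink 30 (x) x 36 (y) mm, 30 mm tall, in its middle, to lift it by. Origin at the centre of the underside, z up; top of the heat sink at z = 34 mm. It fits a nest with its long side along the carrier's y, either way round. May be absent
- board4: power board: green plate 80 (x) x 50 (y) x 4 mm with a finned metal heat sink 30 (x) x 36 (y) mm, 30 mm tall, in its middle, to lift it by. Origin at the centre of the underside, z up; top of the heat sink at z = 34 mm. It fits a nest with its long side along the carrier's y, either way round. May be absent
- tape_roll: roll of yellow tape, 80 mm across, 24 mm tall; bystander, to be left alone. Origin at the centre of its underside
- flux_bottle: white bottle 48 mm across, 110 mm tall; bystander, to be left alone. Origin at the centre of its underside
- caliper: steel caliper, about 190 mm long; bystander, to be left alone. Origin at the centre of its underside
- mouse: black round computer mouse, 64 mm across; bystander, to be left alone. Origin at the centre of its underside
- bare_board: bare green board 110 x 70 x 4 mm with no heat sink; not one to load; bystander, to be left alone. Origin at the centre of its underside
- driver: screwdriver, 190 mm long; bystander, to be left alone. Origin at the centre of its underside

How it is judged (in metres and radians):
On the way, in this order (a step that is already met when the one before it is completed fails the run):
1. the pin is parked in the notch and let go while the carrier is still at the inspection station (horizontal distance between pin and notch below 0.016 m and z of pin in the frame of notch between -0.003 and 0.005 m and angle between pin's own z axis and vertical below 0.15 rad and value of joint carrier between -0.005 and 0.005 m and contact force between the fingers and pin below 0.3 N), for 0.2 s.
2. the carrier is at the loading station's detent, the pin still parked (value of joint carrier between 0.155 and 0.165 m and horizontal distance between pin and notch below 0.016 m and z of pin in the frame of notch between -0.003 and 0.005 m and angle between pin's own z axis and vertical below 0.15 rad), for 0.2 s.
3. every board lies flat in a nest with the carrier at the loading station (value of joint carrier between 0.155 and 0.165 m and x of board1 in the frame of carrier_mid between -0.06 and 0.06 m and y of board1 in the frame of carrier_mid between -0.085 and 0.085 m and z of board1 in the frame of carrier_mid between -0.004 and 0.004 m and angle between each of board1, board2, board3, board4's own z axis and vertical below 0.06 rad and x of board2 in the frame of carrier_mid between -0.06 and 0.06 m and y of board2 in the frame of carrier_mid between -0.085 and 0.085 m and z of board2 in the frame of carrier_mid between -0.004 and 0.004 m and x of board3 in the frame of carrier_mid between -0.06 and 0.06 m and y of board3 in the frame of carrier_mid between -0.085 and 0.085 m and z of board3 in the frame of carrier_mid between -0.004 and 0.004 m and x of board4 in the frame of carrier_mid between -0.06 and 0.06 m and y of board4 in the frame of carrier_mid between -0.085 and 0.085 m and z of board4 in the frame of carrier_mid between -0.004 and 0.004 m), for 0.2 s.
At the end, for the whole second after the job is handed in: Carrier at rest within 5 mm of the inspection station; every board present flat (0.06 rad), heat sink up, on a nest floor (4 mm); pin upright (0.15 rad) within 16 mm of the notch point, collar on the fork (4 mm); all at rest (value of joint carrier between -0.005 and 0.005 m and horizontal distance between pin and notch below 0.016 m and z of pin in the frame of notch between -0.003 and 0.005 m and angle between pin's own z axis and vertical below 0.15 rad and x of board1 in the frame of carrier_mid between -0.06 and 0.06 m and y of board1 in the frame of carrier_mid between -0.085 and 0.085 m and z of board1 in the frame of carrier_mid between -0.004 and 0.004 m and angle between each of board1, board2, board3, board4's own z axis and vertical below 0.06 rad and x of board2 in the frame of carrier_mid between -0.06 and 0.06 m and y of board2 in the frame of carrier_mid between -0.085 and 0.085 m and z of board2 in the frame of carrier_mid between -0.004 and 0.004 m and x of board3 in the frame of carrier_mid between -0.06 and 0.06 m and y of board3 in the frame of carrier_mid between -0.085 and 0.085 m and z of board3 in the frame of carrier_mid between -0.004 and 0.004 m and x of board4 in the frame of carrier_mid between -0.06 and 0.06 m and y of board4 in the frame of carrier_mid between -0.085 and 0.085 m and z of board4 in the frame of carrier_mid between -0.004 and 0.004 m and velocity of joint carrier between -0.02 and 0.02 m/s and linear speed of each of pin, board1, board2, board3, board4 below 0.03 m/s); the robot touches nothing.
It fails at once if a bystander is moved more than 5 cm (distance of any of tape_roll, flux_bottle, caliper, mouse, bare_board, driver from where it was at the start of the episode above 0.05 m).
It fails at once if the carrier is slammed along (over 0.5 m/s) (velocity of joint carrier above 0.5 m/s or velocity of joint carrier below -0.5 m/s).
Of board1, board2, board3, board4 only 3 to 4 are there at a start; the rules pass over those that are not, and their reading is None.
At some moment in a run one of board1, board2, board3, board4 may be knocked a few centimetres aside while the robot is not near it.
It also fails if it takes over 210 s, if anything falls off the work surface, if the arm or the gripper's body presses on something with over 40 N, if the wrist force passes 120 N, or if a joint passes its speed limit or range.

## Robot

A 6-joint arm with a two-finger parallel gripper is mounted at the origin on the work surface. World frame = base frame: x ahead of the robot, y to its left, z up, the work surface at z = 0. Lengths are in mm, angles in rad, forces in N, time in s.
With the tool pointing down it reaches from about 400 to 825 mm from the base axis. Payload 7 kg.
Tool frame: the origin (TCP) lies midway between the tips of the shut fingers; the grasp point (between the pads) lies 19 mm behind it (r.grasp_offset is the distance from the TCP to the grasp point, in mm); z points along the fingers, y is the line along which they close (so a half turn about z gives the same grasp; the last joint's range is limited). The gripper opens to 88 mm and grips with 3 to 60 N. Pads are 19 mm wide; open, the fingers measure 130 mm over their backs; the gripper's body (78 mm by 193 mm) begins 47 mm behind the grasp point.
Start: joints at [-0.925, 0.359, 0.012, 0, -1.224, -0.288], TCP at [236.367, -632.239, 205.061] pointing down, gripper open.
Joint ranges: [-3.07, 3.07], [-1.43, 2.12], [-1.02, 1.25], [-3.03, 1.67], [-3.05, -0], [-3.03, 3.03]. Speed limits (rad/s): [2.39, 2.39, 3.01, 3.14, 3.14, 3.14].

## Interface

Orientations are given as a rotation vector (axis times angle).
In Python, from workcell import telemetry, imaging, ticket, find_in, outline_of, r gives the robot as it stands. The module is installed in compiled form; this text tells all that it offers.
- The arm moves only by the shell command python3 -m creep 'ROWS' [OPENING] [FORCE]. ROWS is JSON, a list of rows, each a list of 2 entries, a list of its own where there are three numbers: the shift along the tool's x, y, z in cm, then the turn about the tool's z in rad. In form: [[[x, y, z], turn], ...]. A call has 1 to 8 rows; each row is the pose to reach, as a shift and turn from the pose commanded when the call began, along the tool's axes at that moment; what a row does not reach only later rows make up. A row lasts 1/8 s, in which the tool goes at most 62.5 mm and 10.7 degrees, less where a joint would pass 70% of its speed; a pose out of reach is approached as far as the arm can. A call with a gripper value outside its range is refused whole. OPENING is the opening, from -1 (shut) to 1 (fully open), set as the call begins (- or left out, the last holds). The fingers move at their own pace and stop on an object; FORCE is the grip in N (left out, the last holds). Time passes only in rows, so rows that repeat a pose let the fingers close. It gives the time, the measured TCP pose, the force, the opening and the grip force at its end, in the units of the state.
- telemetry.observe(): the state, without advancing time (a new reading comes with each control period).
- imaging.grab_frame(name): name is "scene" or "top" or "wrist"; returns a dict with "image" (480x640x3 uint8, red, green, blue), "camera_matrix" (3x3 intrinsics, pixels), "pose" (4x4, takes a point from camera to world coordinates). Camera axes: x right, y down, z forward; pixel columns grow to the right and rows downward; lengths in mm; the calibration is good to about 2 mm. The wrist camera is an equidistant fisheye: a pixel r from the principal point sees the ray r / f radians off the axis. A picture is of the moment at which its call begins. There is no depth.
- ticket.hand_in(): hands the job in; it is judged then, once.
Trained networks look in the newest picture that a camera, given by its name, has taken for a name from the list of things; names that differ only in an ending like _2 or _b are one class to them, and where a whole thing is asked for, a point or a joint stands for the part that bears it (a point fixed in the world has none). Each returns a list of dicts, best first, with "confidence" (0 to 1); they miss things now and then, are a little off and sometimes report something else, mostly with a low value. They report only what shows in the picture. A call takes as long as a camera call.
- find_in(camera, query): "position" ([x, y, z] in mm, in the coordinates of the camera as it stood for that picture, good to about 4 mm: the middle of the surface that is visible of it).
- outline_of(camera, query): "pixels" (480x640 bool, what is visible of it).
The state is a dict: "t": time; "joints": joint angles; "qd": joint speeds; "joint_torque": joint torques, N m; "eef_pos": TCP position; "tcp_rot": TCP orientation; "force": force on the tool from outside, world axes, zero at the start; "moment": the same for the moment, N m; "opening": finger opening in mm; "finger_force": force on a finger pad.
Only numpy, scipy, OpenCV 4.12 (cv2) and the standard library are available. Lean on these libraries where they do the work, as an engineer would, in place of code of your own. Each camera call takes 0.05 s, during which the arm holds its last target. There are 200 camera calls.

## Working session

There is one attempt and no reset: what is moved stays moved. The work goes in short steps, Python scripts to look and compute and a shell command to move; the robot and the scene stay as the last step left them, time stands still between calls to the robot, and variables do not carry over. Pictures are saved under pics/ and viewed, at most 14 in all, crops included, and the job is handed in when it is done.

```bash
mkdir -p pics; cat > h.py <<'E'
import numpy as np, cv2
from scipy.spatial.transform import Rotation as R
from workcell import telemetry, imaging, ticket, find_in, outline_of, r
def grab(n,save=None):
    f=imaging.grab_frame(n)
    if save: cv2.imwrite('pics/'+save,f['image'][:,:,::-1])
    return f
def towd(f,p): return (np.array(f['pose'])@np.append(p,1))[:3]
def ray(f,uv,fish=False):
    K=np.array(f['camera_matrix']);P=np.array(f['pose'])
    d=np.array([(uv[0]-K[0,2])/K[0,0],(uv[1]-K[1,2])/K[1,1],1.])
    if fish:
        th=np.hypot(d[0],d[1]); s=np.sin(th)/max(th,1e-9); d=np.array([d[0]*s,d[1]*s,np.cos(th)])
    return P[:3,3],P[:3,:3]@d
def atz(f,uv,z,fish=False):
    o,d=ray(f,uv,fish); return o+d*(z-o[2])/d[2]
def finds(cam,f,names,minc=0.3):
    for n in names:
        for d in find_in(cam,n):
            if d['confidence']>=minc: print(cam,n,round(d['confidence'],2),np.round(towd(f,d['position'])))
def rel(p,ang=None):
    """shift in tool cm to world point p (mm) for the TCP"""
    s=telemetry.observe(); Rm=R.from_rotvec(s['tcp_rot']).as_matrix()
    out=Rm.T@(np.array(p)-np.array(s['eef_pos']))/10
    print('shift cm',np.round(out,2),'tool y yaw',round(np.degrees(np.arctan2(Rm[1,1],Rm[0,1])),1),'x axis',np.round(Rm[:,0],2))
    return out
E
python3 - <<'E'
from h import *
print(r.grasp_offset, telemetry.observe())
names=['pin','notch','handle','pointer','carrier_mid','board1','bare_board','tape_roll','flux_bottle','caliper','mouse','driver','nest1','nest2','nest3','nest4','inspection_mark','loading_mark']
for c in ['top','scene']:
    f=grab(c,c+'0.png'); print(np.round(f['pose'],2).tolist())
    finds(c,f,names)
E
```

```text
18.8 {'t': 0.0, 'joints': array([-9.24907427e-01,  3.59389465e-01,  1.10667825e-02, -3.83572151e-04,
       -1.22409443e+00, -2.88082250e-01]), 'qd': array([ 0.00062588,  0.00029593, -0.00064644,  0.00061051,  0.00112377,
       -0.00029393]), 'joint_torque': array([ 5.94085723e-04, -5.82719815e+01,  2.93070334e+01,  6.99805006e+00,
        6.90027126e-03, -1.55395710e-04]), 'eef_pos': array([ 236.18708029, -631.76809313,  204.11847378]), 'tcp_rot': array([ 5.58773401e-01, -3.09108544e+00, -2.52803119e-03]), 'force': array([ 0.37232588, -1.04845923, -0.33795951]), 'moment': array([ 0.01710967,  0.03776344, -0.03581498]), 'finger_force': 0.0, 'opening': 87.74431983279452}
[[0.02, -1.0, 0.07, 419.6], [-1.0, -0.02, -0.0, -0.17], [0.0, -0.07, -1.0, 1542.86], [0.0, 0.0, 0.0, 1.0]]
top pin 0.47 [ 550. -106.   81.]
top notch 0.61 [401. 259.   7.]
top notch 0.39 [ 347. -417.   24.]
top handle 0.65 [639. -59.  38.]
top pointer 0.78 [638. -55.  36.]
top carrier_mid 0.93 [640. -60.  39.]
top board1 0.86 [428. -90.   2.]
top board1 0.73 [ 382. -284.    3.]
top board1 0.66 [553. 338.   2.]
top ba
[... 914 characters left out ...]
93. -301.    6.]
scene board1 0.84 [ 435. -109.   11.]
scene board1 0.58 [562. 327.   6.]
scene bare_board 0.68 [390. 432.  17.]
scene bare_board 0.59 [ 528. -522.    3.]
scene bare_board 0.57 [565. 326.   2.]
scene tape_roll 0.96 [689. 342.  22.]
scene flux_bottle 0.76 [ 684. -386.   61.]
scene caliper 0.81 [575. 488.   7.]
scene mouse 0.59 [392. 431.  17.]
scene driver 0.75 [ 392. -300.    7.]
scene driver 0.66 [ 360. -421.   21.]
scene nest1 0.76 [645. -71.  35.]
scene nest2 0.76 [645. -71.  35.]
scene nest3 0.76 [645. -71.  35.]
scene nest4 0.76 [645. -71.  35.]
scene inspection_mark 0.57 [685. -65.  42.]
scene loading_mark 0.75 [689. -61.  38.]
scene loading_mark 0.5 [ 557. -113.   64.]
```

View pics/top0.png

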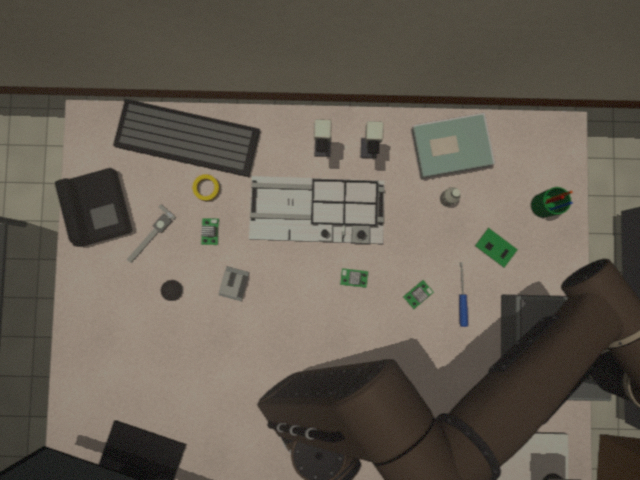

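View pics/scene0.png

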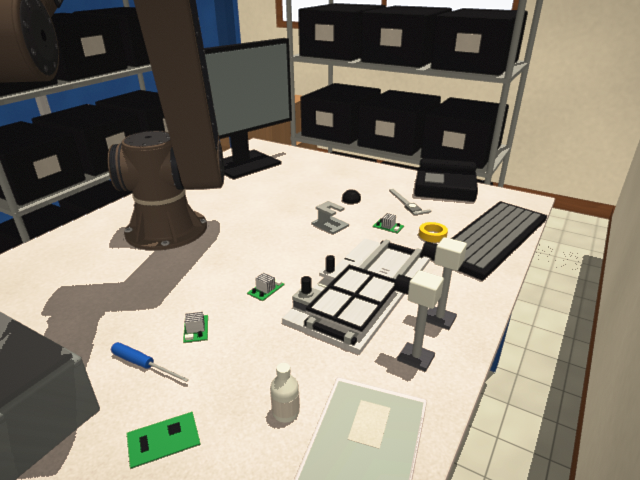

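The pictures show three heat-sink boards: top (210,231), (354,278) and (418,293). The pin is at (362,234), the handle at (326,232) and the stand at (234,283). Next I'll move above the carrier for a wrist view.

```bash
cat >> h.py <<'E'
def go(x,y,z,yaw=None):
    """print shift/turn to TCP target; yaw = wanted world angle (deg) of tool y, mod 180"""
    s=telemetry.observe(); Rm=R.from_rotvec(s['tcp_rot']).as_matrix()
    sh=Rm.T@(np.array([x,y,z])-np.array(s['eef_pos']))/10
    cy=np.degrees(np.arctan2(Rm[1,1],Rm[0,1])); 
    t=0 if yaw is None else -((yaw-cy+90)%180-90)
    n=np.linalg.norm(sh)/6.25
    print('go',np.round(sh,2).tolist(),'turn',round(np.radians(t),3),'rows>=',round(max(n,abs(t)/10.7),1),'yawy',round(cy,1),'j6',round(s['joints'][5],2),'tilt',np.round(Rm[:,2],3))
E
python3 -c "
from h import *
go(560,-60,280,90)"
```

```text
go [-50.35, 42.27, -7.49] turn 0.358 rows>= 10.6 yawy 110.5 j6 -0.29 tilt [ 0. -0. -1.]
```

```bash
python3 -m creep '[[[0,0,-6],0],[[-6,5,-7.5],0.05],[[-11,9,-7.5],0.1],[[-15.5,13,-7.5],0.15],[[-20,17,-7.5],0.2],[[-24.5,21,-7.5],0.25],[[-29,25,-7.5],0.3],[[-33.5,29,-7.5],0.358]]'; python3 -m creep '[[[-1.5,6,0],0],[[-3,10,0],0],[[-4,12,0],0],[[-4,12,0],0],[[-4,12,0],0]]'
python3 -c "
from h import *
go(560,-60,280,90)"
```

```text
t: 2.9
eef_pos: [446.0, -247.5, 280.5]
tcp_rot: [0.003, 3.141, -0.0]
force: [1.2, -0.8, 0.5]
opening: 87.6
finger_force: 0.0
t: 3.52
eef_pos: [485.2, -129.6, 280.1]
tcp_rot: [0.0, -3.142, 0.0]
force: [-0.8, 0.3, -0.0]
opening: 88.0
finger_force: 0.0
go [-7.48, 6.96, 0.01] turn 0.0 rows>= 1.6 yawy 90.0 j6 -1.7 tilt [-0. -0. -1.]
```

```bash
python3 -m creep '[[[-4,3.5,0],0],[[-7.5,7,0],0],[[-7.5,7,0],0],[[-7.5,7,0],0]]'
python3 - <<'E'
from h import *
f=grab('wrist','w1.png'); print(np.round(f['pose'],2).tolist(),np.round(f['camera_matrix'],1).tolist())
finds('wrist',f,['pin','handle','pointer','notch','carrier_mid','board1','inspection_mark'])
f=grab('top','top1.png'); finds('top',f,['board1'])
E
```

```text
t: 4.03
eef_pos: [560.0, -60.2, 279.8]
tcp_rot: [-0.002, -3.141, 0.0]
force: [0.4, -0.9, -0.6]
opening: 87.8
finger_force: 0.0
[[0.0, 0.97, 0.25, 494.43], [1.0, -0.0, -0.0, -60.53], [0.0, 0.25, -0.97, 459.59], [0.0, 0.0, 0.0, 1.0]] [[371.6, 0.0, 316.8], [0.0, 371.6, 238.4], [0.0, 0.0, 1.0]]
wrist pin 0.88 [ 552. -102.   82.]
wrist handle 0.83 [613. -56.  42.]
wrist handle 0.7 [382. 423.  19.]
wrist pointer 0.7 [601.  -9.  32.]
wrist pointer 0.64 [614. -58.  39.]
wrist pointer 0.37 [ 386. -277.   11.]
wrist notch 0.96 [406. 253.   6.]
wrist carrier_mid 0.79 [616. -57.  42.]
wrist board1 0.95 [429. -91.   3.]
wrist board1 0.91 [ 385. -277.   12.]
wrist board1 0.66 [556. 330.  13.]
wrist inspection_mark 0.68 [598.  -8.  32.]
top board1 0.82 [428. -94.   2.]
top board1 0.75 [ 382. -286.    2.]
top board1 0.41 [536. 360.   5.]
```

View pics/w1.png

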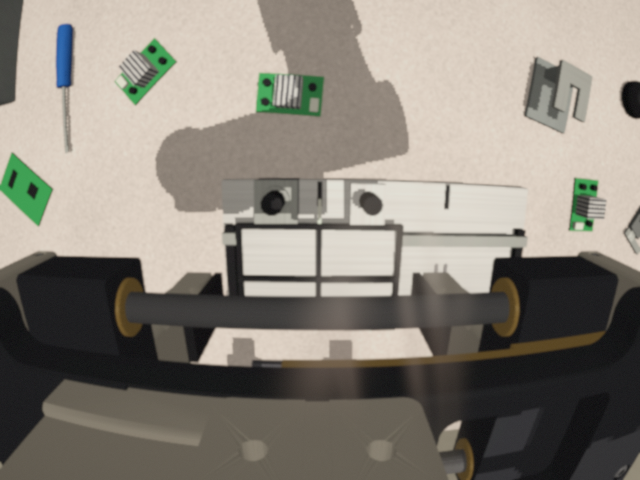

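View pics/top1.png

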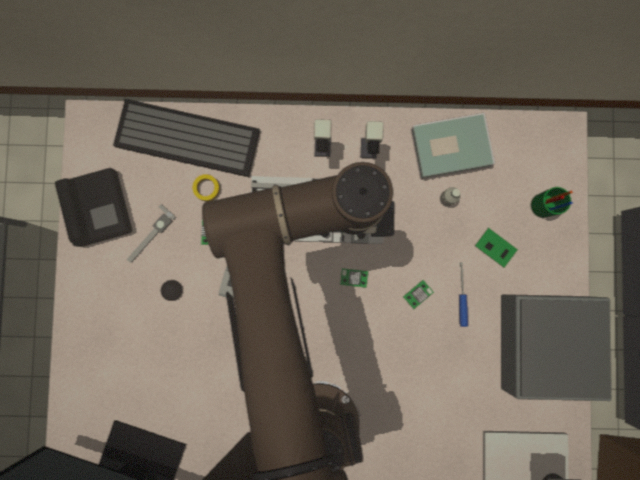

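Wrist picture: pin knob at (272,202), handle (370,202), stand (558,93), boards at (290,93), (145,70) and (587,205). No fourth board anywhere. I'll zoom in on the details.

```bash
python3 - <<'E'
import cv2,numpy as np
im=cv2.imread('pics/w1.png')
a=cv2.resize(im[170:245,215:415],(800,300),interpolation=2)
b=cv2.resize(im[50:140,510:610],(330,297),interpolation=2)
o=np.zeros((600,800,3),np.uint8);o[:300]=a;o[303:600,:330]=b
c=cv2.resize(im[170:235,550:620],(320,297),interpolation=2);o[303:600,340:660]=c
cv2.imwrite('pics/z1.png',o)
E
```

```text
(no output)
```

View pics/z1.png

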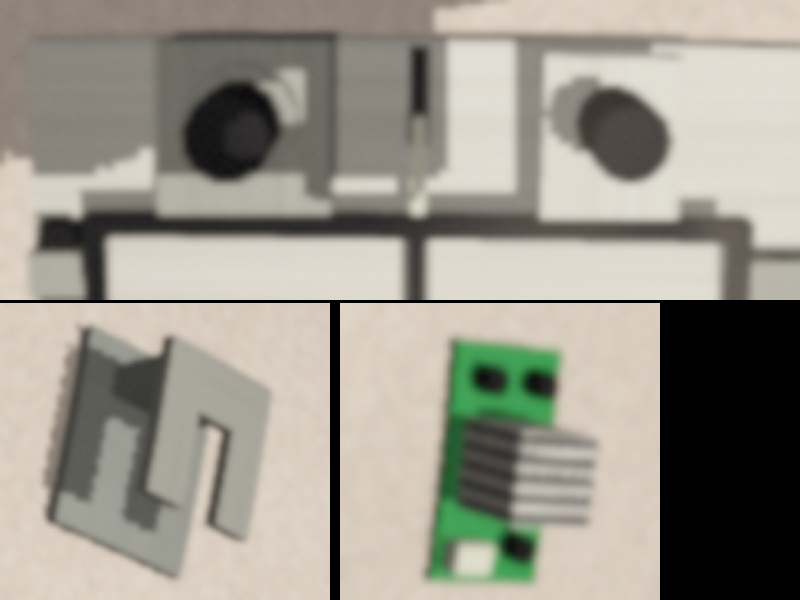

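```bash
cat > m.py <<'E'
import pickle
E
python3 - <<'E'
from h import *
f=grab('wrist')
A=lambda x,y:(215+x/4,170+y/4)
B=lambda x,y:(510+x/3.3,50+(y-303)/3.3)
C=lambda x,y:(550+x/4.571-340/4.571,170+(y-303)/4.571)
P=lambda n,uv,z:print(n,np.round(atz(f,uv,z,True),1))
P('knobtop',A(228,138),84)
P('lug l',A(156,100),44);P('lug r',A(334,100),44);P('lug top',A(245,37),44)
P('handle top',A(628,138),78);P('ear',A(540,215),40);P('ear',A(682,215),40)
P('wall L',A(92,225),48);P('wall mid',A(415,225),48);P('wall R',A(736,232),48)
P('mark',A(418,80),30)
for n,p in dict(tipL=(148,490),inL=(180,505),slotin1=(202,415),slotin2=(228,432),slotR=(210,525),tipR=(243,540),back1=(170,338),back2=(270,392)).items(): P(n,B(*p),60)
for n,p in dict(a=(518,425),b=(598,440),c=(588,523),d=(510,520)).items():P('hs '+n,C(*p),34)
for n,p in dict(a=(455,340),b=(560,352),c=(535,580),d=(428,578)).items():P('bd '+n,C(*p),4)
E
```

```text
knobtop [ 554.1 -105.8   84. ]
lug l [ 549.3 -131.2   44. ]
lug r [549.8 -80.4  44. ]
lug top [ 531.7 -105.3   44. ]
handle top [555.2  -2.   78. ]
ear [583.9 -21.4  40. ]
ear [583.8  20.5  40. ]
wall L [ 584.7 -150.6   48. ]
wall mid [585.1 -57.6  48. ]
wall R [587.1  35.1  48. ]
mark [545.9 -56.6  30. ]
tipL [429.8 232.7  60. ]
inL [433.4 248.8  60. ]
slotin1 [396.1 260.9  60. ]
slotin2 [400.5 274.6  60. ]
slotR [439.  264.6  60. ]
tipR [442.5 282.6  60. ]
back1 [367.9 245.8  60. ]
back2 [379.7 299.1  60. ]
hs a [542.8 324.3  34. ]
hs b [545.7 362.8  34. ]
hs c [572.8 362.8  34. ]
hs d [572.7 325.6  34. ]
bd a [520.1 318.5   4. ]
bd b [520.6 368.6   4. ]
bd c [598.7 369.2   4. ]
bd d [598.4 317.8   4. ]
```

```bash
python3 -m creep '[[[0.3,-4.6,4],0],[[0.5,-4.6,10],0],[[0.5,-4.6,16],0],[[0.5,-4.6,20],0],[[0.5,-4.6,22.3],0],[[0.5,-4.6,22.3],0],[[0.5,-4.6,22.3],0]]'; python3 -m creep '[[[0,0,0],0],[[0,0,0],0],[[0,0,0],0],[[0,0,0],0],[[0,0,0],0],[[0,0,0],0],[[0,0,0],0],[[0,0,0],0]]' -1 30
```

```text
t: 5.45
eef_pos: [556.3, -105.3, 58.1]
tcp_rot: [-0.0, 3.14, -0.0]
force: [0.0, 0.6, 0.1]
opening: 87.4
finger_force: 0.0
t: 6.45
eef_pos: [555.4, -105.4, 57.0]
tcp_rot: [-0.0, -3.142, 0.0]
force: [0.3, -0.3, 0.2]
opening: 22.3
finger_force: 30.0
```

```bash
python3 -m creep '[[[0,0,-0.5],0],[[0,0,-1.5],0],[[0,0,-3],0],[[0,0,-5],0],[[0,0,-7],0],[[0,0,-9],0],[[0,0,-9],0],[[0,0,-9],0]]'
python3 - <<'E'
from h import *
f=grab('wrist','w2.png');finds('wrist',f,['pin'])
go(405.8,265.6,150,73.8)
E
```

```text
t: 7.45
eef_pos: [555.1, -105.3, 147.1]
tcp_rot: [0.001, 3.142, 0.0]
force: [-1.2, -0.2, -1.2]
opening: 22.2
finger_force: 30.0
wrist pin 0.71 [ 547. -103.  164.]
go [14.92, 37.09, -0.34] turn 0.282 rows>= 6.4 yawy 90.0 j6 -1.73 tilt [-0.001  0.    -1.   ]
```

View pics/w2.png

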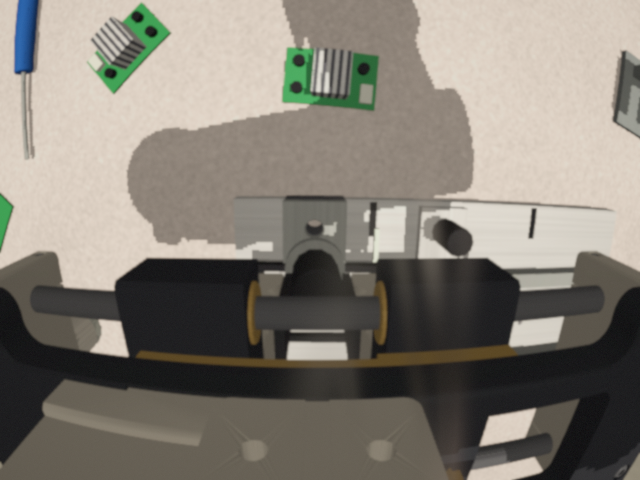

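Pin held, bore seen at (315,228). I'll move out to the notch's mouth side, where the camera looks straight down on the fork.

```bash
python3 -m creep '[[[1,5,0],0],[[2.5,10,0],0],[[4,15.5,0],0],[[5.5,21,0],0],[[7,26.5,0],0],[[8.5,32,0],0],[[8.5,35.5,0],0],[[8.5,35.5,0],0]]'
python3 - <<'E'
from h import *
f=grab('wrist','w3.png');finds('wrist',f,['notch'])
go(407,265.6,120)
im=cv2.imread('pics/w3.png');cv2.imwrite('pics/z3.png',cv2.resize(im[0:300,170:570],(800,600),interpolation=2))
E
```

```text
t: 8.55
eef_pos: [470.1, 251.9, 146.3]
tcp_rot: [0.004, -3.141, 0.001]
force: [0.0, -0.4, -0.9]
opening: 22.2
finger_force: 30.0
wrist notch 0.9 [406. 262.  60.]
wrist notch 0.43 [458. 254. 160.]
go [6.29, 1.61, 2.63] turn 0.0 rows>= 1.1 yawy 90.0 j6 -2.43 tilt [-0.001 -0.001 -1.   ]
```

View pics/z3.png

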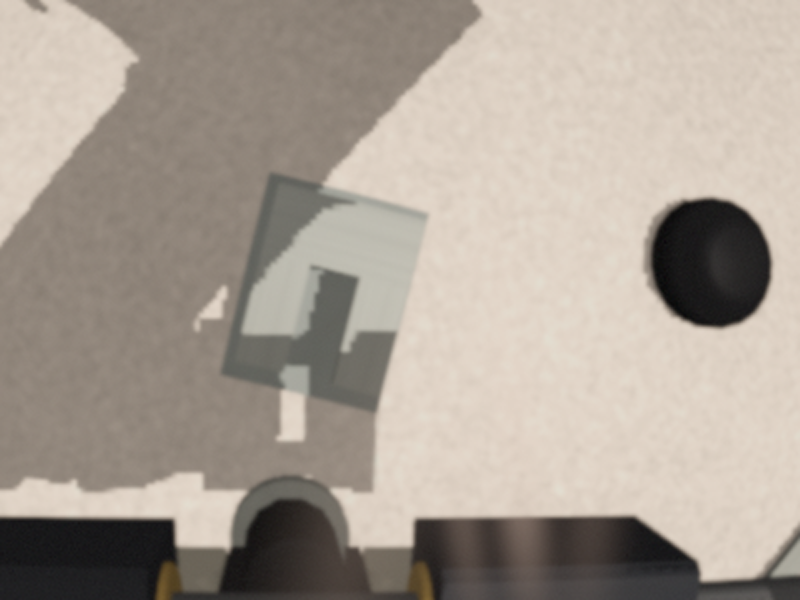

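The fork slot's closed end is at zoom (312–357, 266–279), with the mouth near (285–333, 375). The collar is centred at zoom x=290.

```bash
python3 - <<'E'
from h import *
f=grab('wrist')
Z=lambda x,y,z=60:print((x,y),np.round(atz(f,(170+x/2,y/2),z,True),1))
for p in [(312,266),(357,279),(334.5,272.5),(333,385),(288,372)]:Z(*p)
Z(290,476,131)
go(407,265.6,120)
E
```

```text
(312, 266) [394.8 255.6  60. ]
(357, 279) [399.3 271.6  60. ]
(334.5, 272.5) [397.1 263.6  60. ]
(333, 385) [437.6 263.3  60. ]
(288, 372) [432.9 247.1  60. ]
(290, 476) [453.5 248.2 131. ]
go [6.31, 1.65, 2.64] turn 0.0 rows>= 1.1 yawy 90.0 j6 -2.43 tilt [-0.001 -0.001 -1.   ]
```

```bash
python3 -m creep '[[[3,0.7,0],0],[[6.4,1.38,1.5],0],[[6.4,1.38,2.6],0],[[6.4,1.38,3.2],0],[[6.4,1.38,3.9],0],[[6.4,1.38,4.2],0],[[6.4,1.38,4.2],0]]'
```

```text
t: 9.57
eef_pos: [406.8, 263.4, 104.8]
tcp_rot: [-0.001, -3.141, 0.0]
force: [1.0, 0.5, -1.2]
opening: 22.0
finger_force: 29.9
```

```bash
python3 -m creep '[[[0,0,0.7],0],[[0,0,1.4],0],[[0,0,2.1],0],[[0,0,2.6],0],[[0,0,2.9],0],[[0,0,3.1],0],[[0,0,3.1],0],[[0,0,3.1],0]]'
```

```text
t: 10.58
eef_pos: [406.6, 263.6, 74.2]
tcp_rot: [0.0, 3.141, 0.0]
force: [-0.4, -0.4, -0.9]
opening: 22.6
finger_force: 30.0
```

```bash
python3 -m creep '[[[0,0,0.1],0],[[0,0,0.1],0]]'; python3 -m creep '[[[0,0,0],0],[[0,0,0],0],[[0,0,0],0],[[0,0,0],0],[[0,0,-3],0],[[0,0,-7],0],[[0,0,-11],0],[[0,0,-14],0]]' 1
python3 - <<'E'
from h import *
f=grab('wrist','w4.png');finds('wrist',f,['pin','notch'])
go(470,250,230)
E
```

```text
t: 10.82
eef_pos: [406.5, 263.5, 73.1]
tcp_rot: [0.0, 3.141, 0.0]
force: [0.2, -0.6, -0.2]
opening: 22.6
finger_force: 30.0
t: 11.82
eef_pos: [406.7, 263.7, 215.0]
tcp_rot: [0.0, 3.141, 0.002]
force: [0.5, 0.6, -0.4]
opening: 87.1
finger_force: 0.0
wrist pin 0.67 [401. 265.  97.]
wrist notch 0.56 [389. 266.  61.]
go [-6.3, -1.42, -1.52] turn 0.0 rows>= 1.1 yawy 90.0 j6 -2.55 tilt [ 0.002  0.003 -1.   ]
```

```bash
python3 -m creep '[[[-2.5,-5,0],0],[[-5,-10,0],0],[[-8,-15,0],0],[[-11,-20,1],0],[[-14,-25,3],0],[[-14.8,-26.5,6],0],[[-14.8,-26.5,8],0],[[-14.8,-26.5,8],0]]'
python3 - <<'E'
from h import *
f=grab('wrist','w5.png');finds('wrist',f,['handle','pointer','pin'])
go(555,-1,50,90)
E
```

```text
t: 12.98
eef_pos: [552.7, -2.4, 130.4]
tcp_rot: [-0.002, -3.136, 0.002]
force: [-0.4, 0.4, 0.4]
opening: 87.5
finger_force: 0.0
wrist pointer 0.59 [585. -39.  41.]
wrist pin 0.74 [572.  -4.  12.]
wrist pin 0.73 [408. 252.  68.]
go [0.01, 0.0, 8.4] turn 0.001 rows>= 1.3 yawy 90.0 j6 -1.92 tilt [ 0.001  0.    -1.   ]
```

```bash
python3 -m creep '[[[0,0,3],0],[[0,0,6],0],[[0,0,8.4],0],[[0,0,8.4],0],[[0,0,8.4],0]]'; python3 -m creep '[[[0,0,0],0],[[0,0,0],0],[[0,0,0],0],[[0,0,0],0],[[0,0,0],0],[[0,0,0],0],[[0,0,0],0],[[0,0,0],0]]' -1 20
```

```text
t: 13.8
eef_pos: [555.4, -1.1, 50.5]
tcp_rot: [-0.001, 3.14, 0.001]
force: [0.1, -0.7, -0.4]
opening: 87.7
finger_force: 0.0
t: 14.8
eef_pos: [554.4, -1.7, 49.0]
tcp_rot: [-0.0, -3.141, 0.0]
force: [0.7, -1.8, 0.1]
opening: 21.0
finger_force: 20.0
```

```bash
python3 -m creep '[[[0,1,0],0],[[0,3,0],0],[[0,5,0],0],[[0,7,0],0],[[0,9,0],0],[[0,11,0],0],[[0,13,0],0],[[0,14.5,0],0]]'; python3 -m creep '[[[0,0.8,0],0],[[0,1.5,0],0],[[0,1.5,0],0],[[0,1.5,0],0],[[0,1.5,0],0]]'
```

```text
t: 15.8
eef_pos: [556.1, 145.9, 49.1]
tcp_rot: [-0.002, 3.139, 0.001]
force: [12.2, -8.2, -9.5]
opening: 21.1
finger_force: 20.0
t: 16.42
eef_pos: [556.3, 161.0, 49.1]
tcp_rot: [-0.002, 3.138, 0.003]
force: [9.2, 2.1, -8.6]
opening: 21.2
finger_force: 20.0
```

```bash
python3 -m creep '[[[-0.1,-0.15,0],0],[[-0.1,-0.15,0],0],[[-0.1,-0.15,0],0]]';python3 -m creep '[[[0,0,0],0],[[0,0,0],0],[[0,0,0],0],[[0,0,0],0],[[0,0,-4],0],[[0,0,-9],0],[[1.5,-4,-14],0],[[3,-8,-16],0]]' 1;  python3 -m creep '[[[1,-1,0],0],[[1,-1,0],0],[[1,-1,0],0]]'
python3 - <<'E'
from h import *
f=grab('wrist','w6.png');finds('wrist',f,['handle','pin','notch','board1','carrier_mid'])
print(telemetry.observe()['eef_pos'])
im=cv2.imread('pics/w6.png')
cv2.imwrite('pics/z6.png',cv2.resize(im[0:330],(800,412),interpolation=2))
E
```

```text
t: 16.8
eef_pos: [556.3, 158.6, 49.1]
tcp_rot: [-0.001, 3.14, 0.002]
force: [6.4, -0.3, -5.4]
opening: 21.2
finger_force: 20.0
t: 17.8
eef_pos: [526.1, 76.7, 211.9]
tcp_rot: [-0.002, 3.138, 0.002]
force: [0.5, -0.7, -0.7]
opening: 87.0
finger_force: 0.0
t: 18.18
eef_pos: [515.4, 67.4, 208.3]
tcp_rot: [0.0, -3.141, 0.001]
force: [-1.1, -0.4, -0.4]
opening: 87.8
finger_force: 0.0
wrist handle 0.86 [594.  82.  46.]
wrist pin 0.82 [407. 257.  85.]
wrist notch 0.94 [413. 248.  11.]
wrist board1 0.79 [541. 331.  10.]
wrist board1 0.67 [ 385. -278.   13.]
wrist carrier_mid 0.8 [598.  81.  45.]
wrist carrier_mid 0.73 [574.  48.  25.]
[515.55158437  67.35036794 208.55810813]
```

View pics/z6.png

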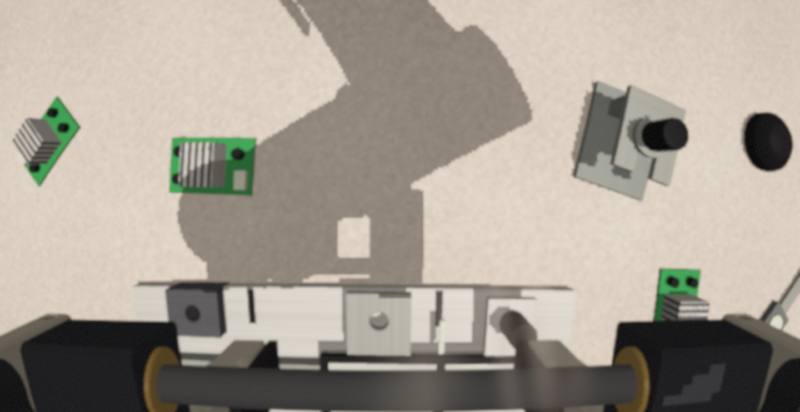

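Carrier is at loading: pointer (440,330) sits over the line at (438,307). The pin is parked at (665,135). Next is a look at the nests from above.

```bash
python3 -m creep '[[[-4,0.5,-3],0],[[-8,1,-6],0],[[-12,2,-9],0],[[-17,3,-9],0],[[-18.5,3.3,-9],0],[[-18.5,3.3,-9],0],[[-18.5,3.3,-9],0]]'
python3 - <<'E'
from h import *
f=grab('wrist','w7.png')
print(np.round(f['pose'],2).tolist(),telemetry.observe()['eef_pos'])
finds('wrist',f,['carrier_mid','handle'])
im=cv2.imread('pics/w7.png');cv2.imwrite('pics/z7.png',cv2.resize(im[0:270,180:540],(800,600),interpolation=2))
E
```

```text
t: 19.35
eef_pos: [700.0, 99.9, 298.8]
tcp_rot: [-0.0, -3.141, 0.0]
force: [-0.8, -0.3, 0.4]
opening: 87.3
finger_force: 0.0
[[0.0, 0.97, 0.25, 634.39], [1.0, -0.0, 0.0, 99.55], [0.0, 0.25, -0.97, 478.64], [0.0, 0.0, 0.0, 1.0]] [699.95353127  99.89348565 299.36081482]
wrist carrier_mid 0.63 [640. 101.  41.]
wrist carrier_mid 0.53 [635.  27.  32.]
wrist handle 0.58 [637.  98.  43.]
```

View pics/z7.png

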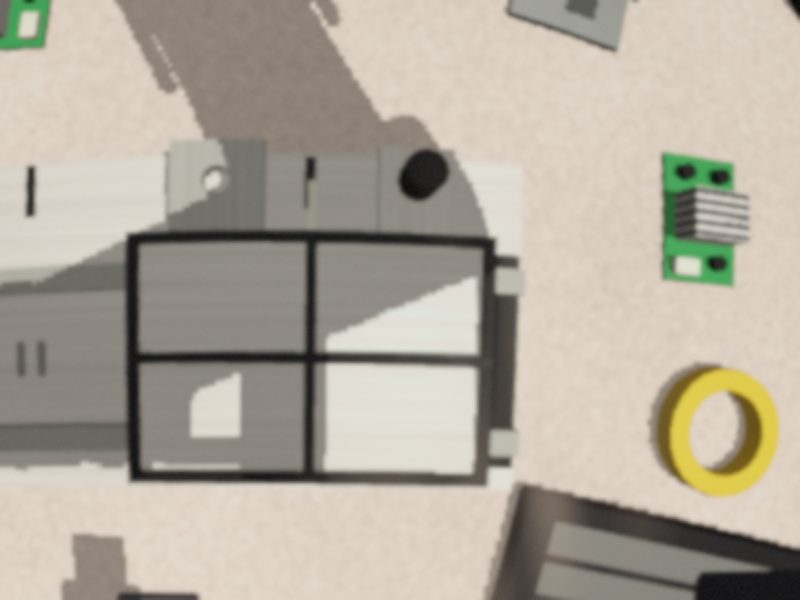

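Clear view of the carrier: outer wall corners at zoom (127,235), (494,239), (487,484), (131,480), with the wall cross at (310,357). The right-hand board is at (698,218).

```bash
python3 - <<'E'
from h import *
f=grab('wrist')
k=2.2222
Z=lambda x,y,z:atz(f,(180+x/k,y/k),z,True)
c=[Z(*p,48) for p in [(127,235),(494,239),(487,484),(131,480)]]
print(np.round(c,1).tolist(),'mean',np.mean(c,0))
print('cross',Z(310,357,48))
b=[Z(*p,4) for p in [(664,153),(735,160),(733,285),(663,279)]];print('board',np.round(b,1).tolist(),np.mean(b,0))
print('hole',Z(214,180,44),'handle',Z(424,172,78))
E
```

```text
[[585.1, 7.4, 48.0], [587.1, 199.3, 48.0], [718.7, 198.7, 48.0], [716.3, 6.3, 48.0]] mean [651.77722851 102.9263141   48.        ]
cross [651.51761209 102.84994264  48.        ]
board [[519.7, 318.3, 4.0], [517.2, 369.3, 4.0], [598.1, 367.4, 4.0], [598.9, 317.2, 4.0]] [558.46746907 343.0237781    4.        ]
hole [556.76988969  52.89475801  44.        ] handle [558.31862027 157.72217147  78.        ]
```

```bash
python3 -m creep '[[[2,4,0],-0.17],[[4,8,0],-0.34],[[6,12,0],-0.52],[[8.5,16,1],-0.7],[[11,20,4],-0.87],[[13.5,23.5,8],-1.05],[[14.15,24.3,12],-1.22],[[14.15,24.3,16],-1.39]]'; python3 -c "
from h import *
go(558.5,343.4,100,-1)
f=grab('wrist','w8.png');finds('wrist',f,['board1'])"
```

```text
t: 20.55
eef_pos: [558.0, 344.1, 138.9]
tcp_rot: [-2.02, 2.404, 0.0]
force: [-0.1, 0.6, 0.0]
opening: 87.4
finger_force: 0.0
go [0.06, -0.06, 3.89] turn -0.156 rows>= 0.8 yawy 170.1 j6 -1.02 tilt [ 0.001  0.001 -1.   ]
wrist board1 0.66 [552. 340.   6.]
```

```bash
python3 -m creep '[[[0,0,3],-0.156],[[0,0,7],-0.156],[[0,0,10],-0.156],[[0,0,11.5],-0.156],[[0,0,12.5],-0.156],[[0,0,12.5],-0.156],[[0,0,12.5],-0.156]]'; python3 -m creep '[[[0,0,0],0],[[0,0,0],0],[[0,0,0],0],[[0,0,0],0],[[0,0,0],0],[[0,0,0],0],[[0,0,0],0],[[0,0,0],0]]' -1 25
```

```text
t: 21.52
eef_pos: [559.7, 343.5, 15.3]
tcp_rot: [-2.192, 2.248, -0.0]
force: [-0.1, 0.4, -0.7]
opening: 87.5
finger_force: 0.0
t: 22.52
eef_pos: [559.0, 343.0, 14.0]
tcp_rot: [2.193, -2.249, -0.0]
force: [-0.3, -0.4, 0.3]
opening: 13.1
finger_force: 0.0
```

```bash
python3 -m creep '[[[0,0,0],0],[[0,0,0],0],[[0,0,-4],0],[[0,0,-9],0],[[0,0,-14],0],[[0,0,-14],0]]'
python3 - <<'E'
from h import *
f=grab('wrist','w9.png');finds('wrist',f,['board1','pin'])
f=grab('scene','s9.png');finds('scene',f,['board1','pin'])
print(telemetry.observe()['opening'])
a=cv2.imread('pics/w9.png');b=cv2.imread('pics/s9.png')
cv2.imwrite('pics/z9.png',np.vstack([cv2.resize(a[0:300],(640,300)),b[120:420]]))
E
```

```text
t: 23.28
eef_pos: [561.3, 344.8, 159.4]
tcp_rot: [-2.188, 2.242, -0.001]
force: [-0.8, -0.0, -0.6]
opening: 0.7
finger_force: 0.0
wrist board1 0.8 [557. 340.   3.]
wrist board1 0.73 [642. 173.  36.]
wrist pin 0.58 [412. 266.  84.]
scene board1 0.91 [ 393. -299.    8.]
scene board1 0.7 [566. 325.   3.]
scene board1 0.64 [ 438. -106.   11.]
scene pin 0.55 [408. 257.  74.]
scene pin 0.51 [637.  94.  39.]
0.5690407361746171
```

View pics/z9.png

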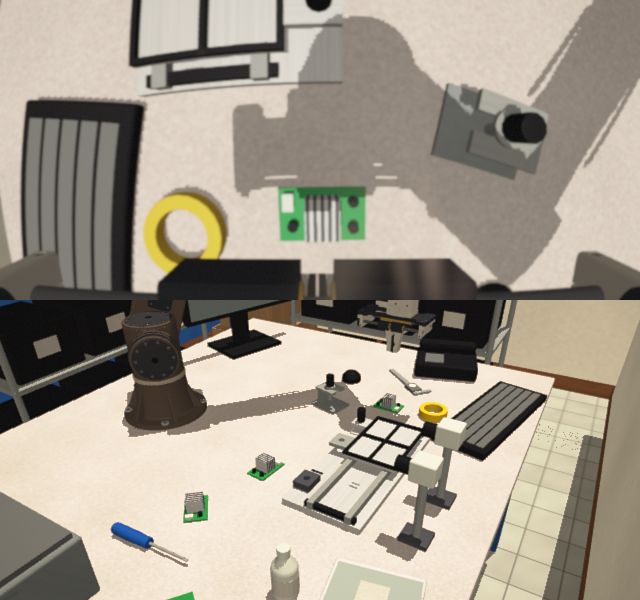

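```bash
python3 - <<'E'
from h import *
f=grab('wrist');s=telemetry.observe();print(s['eef_pos'],np.round(f['pose'],2).tolist())
Z=lambda x,y,z:np.round(atz(f,(x,y),z,True),1)
print([Z(*p,4).tolist() for p in [(280,187),(365,187),(365,241),(279,240)]])
print([Z(*p,34).tolist() for p in [(305,195),(340,195),(341,242),(305,242)]])
E
```

```text
[558.56147195 342.53928371 152.71588454] [[-1.0, 0.03, 0.01, 557.22], [0.03, 0.97, 0.24, 276.5], [0.0, 0.24, -0.97, 332.5], [0.0, 0.0, 0.0, 1.0]]
[[590.4, 311.5, 4.0], [514.8, 313.3, 4.0], [514.8, 363.1, 4.0], [593.6, 360.0, 4.0]]
[[567.4, 315.4, 34.0], [539.1, 316.1, 34.0], [538.8, 355.5, 34.0], [568.7, 354.7, 34.0]]
```

```bash
python3 -m creep '[[[0,0,0],0],[[0,0,0],0],[[0,0,0],0],[[0,0,0],0],[[0,0,0],0],[[0,0,0],0],[[0,0,0],0]]' 1; python3 - <<'E'
from h import *
f=grab('wrist');s=telemetry.observe();print(s['eef_pos'],s['opening'])
finds('wrist',f,['board1'])
d=outline_of('wrist','board1')
for o in d:
    m=o['pixels'].astype(np.uint8);ys,xs=np.nonzero(m)
    # green part corners
    im=f['image'].astype(int);g=m.astype(bool)&(im[:,:,1]>im[:,:,0]+25)&(im[:,:,1]>im[:,:,2]+25)
    if g.sum()<50: continue
    gy,gx=np.nonzero(g);box=cv2.boxPoints(cv2.minAreaRect(np.c_[gx,gy].astype(np.float32)))
    print(o['confidence'],box.round().tolist(),[np.round(atz(f,b,4,True)[:2],1).tolist() for b in box])
E
```

```text
t: 24.5
eef_pos: [559.0, 343.0, 154.1]
tcp_rot: [-2.193, 2.249, -0.0]
force: [-0.7, -0.3, 0.6]
opening: 64.9
finger_force: 0.0
[559.0254345  342.93459233 154.06786416] 68.7910355555795
wrist board1 0.85 [560. 338.   4.]
0.72 [[274.0, 191.0], [361.0, 191.0], [361.0, 245.0], [274.0, 245.0]] [[597.0, 315.8], [519.1, 317.8], [519.1, 368.0], [599.5, 365.9]]
```

```bash
python3 -m creep '[[[0,0,4],0],[[0,0,9],0],[[0,0,12],0],[[0,0,13.5],0],[[0,0,14.4],0],[[0,0,14.4],0],[[0,0,14.4],0],[[0,0,14.4],0]]'; python3 -m creep '[[[0,0,0],0],[[0,0,0],0],[[0,0,0],0],[[0,0,0],0],[[0,0,0],0],[[0,0,0],0]]' -0.2 25;python3 -m creep '[[[0,0,0],0],[[0,0,0],0],[[0,0,0],0]]' -0.5;python3 -m creep '[[[0,0,0],0],[[0,0,0],0],[[0,0,0],0]]' -1
```

```text
t: 25.65
eef_pos: [559.5, 343.4, 11.2]
tcp_rot: [-2.192, 2.248, 0.0]
force: [-0.7, 0.4, -0.0]
opening: 87.7
finger_force: 0.0
t: 26.4
eef_pos: [559.0, 343.0, 10.0]
tcp_rot: [2.193, -2.249, -0.0]
force: [-0.3, -0.8, 0.6]
opening: 36.3
finger_force: 0.0
t: 26.78
eef_pos: [559.0, 342.9, 10.0]
tcp_rot: [2.193, -2.249, -0.0]
force: [-0.8, 1.0, -0.4]
opening: 28.7
finger_force: 25.0
t: 27.15
eef_pos: [559.0, 342.9, 10.0]
tcp_rot: [2.193, -2.249, -0.0]
force: [-1.2, 0.2, -0.4]
opening: 28.9
finger_force: 25.0
```

```bash
python3 -m creep '[[[0,0,-1],0],[[0,0,-3],0],[[0,0,-6],0],[[0,0,-10],0],[[0,0,-14],0],[[0,0,-14],0],[[0,0,-14],0]]'; python3 - <<'E'
from h import *
f=grab('wrist');s=telemetry.observe();print(s['eef_pos'],s['opening'],s['finger_force'])
go(684.1,149.5,130,89.35)
for o in outline_of('wrist','board1'):
    m=o['pixels'];im=f['image'].astype(int);g=m&(im[:,:,1]>im[:,:,0]+25)&(im[:,:,1]>im[:,:,2]+25)
    if g.sum()<50: continue
    gy,gx=np.nonzero(g);box=cv2.boxPoints(cv2.minAreaRect(np.c_[gx,gy].astype(np.float32)))
    print(o['confidence'],[np.round(atz(f,b,s['eef_pos'][2]-6,True)[:2],1).tolist() for b in box])
E
```

```text
t: 28.02
eef_pos: [558.7, 342.8, 150.2]
tcp_rot: [-2.193, 2.249, 0.001]
force: [0.4, 0.4, -1.2]
opening: 29.1
finger_force: 25.0
[558.41903225 342.51538841 149.37179066] 29.404945796672504 24.989578127861023
go [18.98, -13.05, 1.94] turn 1.557 rows>= 8.3 yawy 178.6 j6 -0.87 tilt [-0.001 -0.001 -1.   ]
0.62 [[600.0, 342.1], [597.6, 314.7], [519.1, 317.3], [518.5, 344.9]]
```

```bash
python3 -m creep '[[[2,-1,0],0.17],[[4.5,-3,0],0.34],[[7,-5,0],0.52],[[9.5,-7,0],0.7],[[12,-9,0],0.87],[[14.5,-11,0],1.05],[[17,-12.5,0],1.22],[[18.98,-13.2,0],1.39]]';  python3 -m creep '[[[0,0,0],0.167],[[0,0,0],0.167],[[0,0,0],0.167],[[0,0,0],0.167]]'; python3 -c "
from h import *
go(685.6,149.5,51,89.35)"
```

```text
t: 29.12
eef_pos: [686.2, 148.4, 148.2]
tcp_rot: [0.234, -3.13, 0.002]
force: [0.3, 0.6, -1.4]
opening: 29.0
finger_force: 25.0
t: 29.62
eef_pos: [686.0, 150.3, 149.8]
tcp_rot: [-0.013, -3.141, 0.0]
force: [0.2, 0.9, -1.5]
opening: 29.1
finger_force: 25.0
go [0.04, -0.07, 9.88] turn 0.003 rows>= 1.6 yawy 89.5 j6 -2.07 tilt [-0. -0. -1.]
```

```bash
python3 -m creep '[[[0,0,4],0],[[0.04,-0.07,7],0],[[0.04,-0.07,8.5],0],[[0.04,-0.07,9.2],0],[[0.04,-0.07,9.5],0],[[0.04,-0.07,9.8],0],[[0.04,-0.07,9.9],0],[[0.04,-0.07,9.9],0]]'; python3 -m creep '[[[0,0,0],0],[[0,0,0],0]]'
```

```text
t: 30.62
eef_pos: [686.0, 149.3, 51.5]
tcp_rot: [0.018, 3.141, 0.0]
force: [0.2, 0.5, -1.2]
opening: 28.8
finger_force: 25.0
t: 30.88
eef_pos: [685.9, 149.2, 51.3]
tcp_rot: [0.018, 3.141, 0.0]
force: [0.4, -0.7, -1.5]
opening: 29.0
finger_force: 25.0
```

```bash
python3 -m creep '[[[0,0,0.1],0],[[0,0,0.1],0],[[0,0,0.1],0]]'; python3 -m creep '[[[0,0,0],0],[[0,0,0],0],[[0,0,0],0],[[0,0,0],0],[[0,0,-3],0],[[0,0,-8],0],[[0,0,-13],0],[[0,0,-17],0]]' 0.1; python3 -m creep '[[[0,0,0],0],[[0,0,0],0]]' 1; python3 - <<'E'
from h import *
f=grab('wrist','w10.png');s=telemetry.observe();print(s['eef_pos'])
finds('wrist',f,['board1'])
go(429,-91,130,90)
im=f['image'].astype(int);K=3
g=((im[:,:,1]>im[:,:,0]+20)&(im[:,:,1]>im[:,:,2]+20)).astype(np.uint8);g[260:]=0
n,l,st,c=cv2.connectedComponentsWithStats(g)
for i in range(1,n):
    if st[i,4]>150: print(st[i],[np.round(atz(f,p,44,True)[:2],1).tolist() for p in [(st[i,0],st[i,1]),(st[i,0]+st[i,2],st[i,1]+st[i,3])]])
E
```

```text
t: 31.25
eef_pos: [685.9, 149.2, 50.1]
tcp_rot: [0.018, 3.141, 0.0]
force: [-0.4, 0.2, -0.9]
opening: 29.1
finger_force: 25.0
t: 32.25
eef_pos: [686.1, 149.3, 222.6]
tcp_rot: [0.017, 3.14, 0.001]
force: [-0.1, -0.4, -0.6]
opening: 48.3
finger_force: 0.0
t: 32.5
eef_pos: [685.4, 149.2, 219.7]
tcp_rot: [-0.018, -3.141, -0.0]
force: [-0.0, -0.0, -0.2]
opening: 63.3
finger_force: 0.0
[685.1769457  149.10819555 218.90640789]
wrist board1 0.81 [442. -82.   8.]
wrist board1 0.7 [622.  50.  39.]
wrist board1 0.63 [681. 150.  46.]
wrist board1 0.57 [ 393. -270.    7.]
wrist board1 0.37 [572. 497.   7.]
go [25.32, -24.28, 8.93] turn -0.011 rows>= 5.8 yawy 89.3 j6 -2.07 tilt [-0.002 -0.001 -1.   ]
[  0   0  30  43 316] [[381.8, -263.2], [464.4, -191.4]]
[ 84   0  58  29 563] [[430.7, -109.0], [484.9, -28.8]]
[ 276  188   83   51 2279] [[659.3, 110.0], [711.0, 190.5]]
```

```bash
cat >> h.py <<'E'
def boards(z=4,hi=None):
    f=grab('wrist');print('tcp',np.round(telemetry.observe()['eef_pos'],1))
    im=f['image'].astype(int)
    g=((im[:,:,1]>im[:,:,0]+20)&(im[:,:,1]>im[:,:,2]+20)).astype(np.uint8);g[262:]=0
    g=cv2.morphologyEx(g,cv2.MORPH_OPEN,np.ones((2,2)))
    n,l,st,c=cv2.connectedComponentsWithStats(cv2.dilate(g,np.ones((9,9))))
    for i in range(1,n):
        ys,xs=np.nonzero((l==i)&(g>0))
        if len(xs)<200: continue
        w=np.array([atz(f,p,z,True)[:2] for p in zip(xs+.0,ys+.0)]).astype(np.float32)
        (cx,cy),(a,b),an=cv2.minAreaRect(w); 
        if a<b: a,b,an=b,a,an-90
        print('board c',round(cx,1),round(cy,1),'size',round(a,1),round(b,1),'long-axis deg',round((an+90)%180-90,1),'px',xs.min(),xs.max(),ys.min(),ys.max())
    return f
E
python3 -m creep '[[[2.5,-3,0],0],[[6,-7,0],0],[[9.5,-11,0],0],[[13,-15,0],0],[[16.5,-19,0],0],[[19,-22,0],0],[[20.5,-24,0],0],[[20.5,-24,0],0]]' 1;python3 -m creep '[[[0,0,0],0],[[0,0,0],0],[[0,0,0],0]]'; python3 -c "
from h import *
boards()"
```

```text
t: 33.6
eef_pos: [477.4, -89.4, 219.8]
tcp_rot: [-0.02, -3.141, 0.0]
force: [0.2, 0.9, -0.3]
opening: 87.2
finger_force: 0.0
t: 33.98
eef_pos: [478.5, -88.0, 219.7]
tcp_rot: [-0.016, -3.141, 0.0]
force: [-0.3, 0.2, 0.9]
opening: 87.6
finger_force: 0.0
tcp [478.4 -88.1 219.8]
board c 385.4 -284.4 size 79.7 50.2 long-axis deg -48.8 px 119 178 92 169
board c 430.0 -92.9 size 79.2 49.4 long-axis deg 84.7 px 274 351 137 188
board c 517.9 -510.8 size 92.6 74.3 long-axis deg 73.7 px 0 42 214 262
```

```bash
python3 -c "
from h import *
go(430,-92.9,10,84.7)"
```

```text
go [4.83, -0.53, 20.98] turn 0.082 rows>= 3.4 yawy 89.4 j6 -1.8 tilt [-0.001 -0.    -1.   ]
```

```bash
python3 -m creep '[[[3,-0.5,3],0.08],[[4.83,-0.53,8],0.082],[[4.83,-0.53,13],0.082],[[4.83,-0.53,17],0.082],[[4.83,-0.53,19.5],0.082],[[4.83,-0.53,20.6],0.082],[[4.83,-0.53,20.95],0.082],[[4.83,-0.53,20.95],0.082]]'; python3 -m creep '[[[0,0,0],0],[[0,0,0],0],[[0,0,0],0],[[0,0,0],0],[[0,0,0],0],[[0,0,0],0]]' -0.2 25;python3 -m creep '[[[0,0,0],0],[[0,0,0],0],[[0,0,0],0],[[0,0,0],0]]' -1
```

```text
t: 35.02
eef_pos: [430.4, -93.1, 11.1]
tcp_rot: [0.146, 3.137, 0.0]
force: [0.4, 0.5, -0.4]
opening: 87.9
finger_force: 0.0
t: 35.78
eef_pos: [429.8, -93.2, 10.5]
tcp_rot: [-0.146, -3.138, 0.0]
force: [-0.2, -0.1, 0.3]
opening: 36.9
finger_force: 0.0
t: 36.28
eef_pos: [429.8, -93.2, 10.5]
tcp_rot: [-0.146, -3.138, 0.0]
force: [0.1, 0.2, 0.1]
opening: 28.7
finger_force: 25.0
```

```bash
python3 -m creep '[[[0,0,-1],0],[[0,0,-3],0],[[0,0,-6],0],[[0,0,-10],0],[[0,0,-13],0],[[0,0,-13],0],[[0,0,-13],0]]'; python3 - <<'E'
from h import *
z=telemetry.observe()['eef_pos'][2]; boards(z-6); s=telemetry.observe();print(s['opening'],s['finger_force'])
go(683.1,55.5,130,89.35)
E
```

```text
t: 37.15
eef_pos: [429.3, -93.2, 140.4]
tcp_rot: [-0.147, -3.138, -0.001]
force: [0.1, 0.2, -1.5]
opening: 28.8
finger_force: 25.0
tcp [429.  -93.3 140. ]
board c 376.1 -203.3 size 47.1 29.2 long-axis deg -48.7 px 91 152 150 242
board c 413.7 -91.8 size 79.0 20.1 long-axis deg 84.6 px 242 393 225 262
28.96017177379412 24.99935120344162
go [-23.91, 17.18, 0.97] turn -0.082 rows>= 4.7 yawy 84.6 j6 -1.9 tilt [-0.001  0.    -1.   ]
```

```bash
python3 -m creep '[[[-3,2,0],-0.02],[[-7.5,5,0],-0.04],[[-12,8.5,0],-0.082],[[-16.5,12,0],-0.082],[[-21,15.5,0],-0.082],[[-23.9,17.2,0],-0.082],[[-23.9,17.2,0],-0.082],[[-23.9,17.2,0],-0.082]]'; python3 -c "
from h import *
go(683.1,55.5,51,89.35)"
```

```text
t: 38.2
eef_pos: [682.5, 55.4, 138.9]
tcp_rot: [-0.018, -3.138, 0.001]
force: [-0.9, 0.1, -1.2]
opening: 28.7
finger_force: 25.0
go [-0.08, 0.02, 8.78] turn -0.0 rows>= 1.4 yawy 89.3 j6 -1.95 tilt [-0.003 -0.001 -1.   ]
```

```bash
python3 -m creep '[[[0,0,3],0],[[0,0,5],0],[[0,0,6.7],0],[[0,0,7.7],0],[[0,0,8.2],0],[[0,0,8.6],0],[[0,0,8.8],0],[[0,0,8.8],0]]'; python3 -m creep '[[[0,0,0],0],[[0,0,0],0]]'
```

```text
t: 39.2
eef_pos: [683.9, 55.8, 52.7]
tcp_rot: [0.018, 3.141, 0.0]
force: [-0.4, 0.2, -1.1]
opening: 28.7
finger_force: 25.0
t: 39.45
eef_pos: [683.9, 55.8, 52.8]
tcp_rot: [0.018, 3.141, 0.0]
force: [0.7, 0.3, -1.6]
opening: 29.0
finger_force: 25.0
```

```bash
python3 -m creep '[[[0.05,-0.03,0.1],0],[[0.05,-0.03,0.2],0],[[0.05,-0.03,0.22],0],[[0.05,-0.03,0.22],0]]'; python3 -m creep '[[[0,0,0],0],[[0,0,0],0],[[0,0,0],0],[[0,0,0],0],[[0,0,-3],0],[[0,0,-8],0],[[0,0,-13],0],[[0,0,-17],0]]' 0.1; python3 -m creep '[[[0,0,0],0],[[0,0,0],0],[[0,0,0],0]]' 1; python3 - <<'E'
from h import *
boards(44)
go(430,-250,220,130)
E
```

```text
t: 39.95
eef_pos: [683.2, 55.5, 50.6]
tcp_rot: [0.018, 3.142, -0.0]
force: [-1.6, 0.2, 1.7]
opening: 29.3
finger_force: 25.0
t: 40.95
eef_pos: [683.6, 55.5, 222.9]
tcp_rot: [0.017, 3.14, 0.001]
force: [0.5, -0.5, -0.0]
opening: 47.9
finger_force: 0.0
t: 41.32
eef_pos: [682.6, 55.4, 218.8]
tcp_rot: [-0.018, -3.139, 0.001]
force: [0.1, 0.8, -0.7]
opening: 72.7
finger_force: 0.0
tcp [682.7  55.3 218.9]
board c 422.8 -256.0 size 43.5 35.9 long-axis deg -48.3 px 36 67 0 28
board c 683.4 56.3 size 80.2 49.7 long-axis deg 89.3 px 277 359 190 240
board c 686.0 150.4 size 81.3 50.4 long-axis deg -89.7 px 373 451 192 242
go [24.92, -30.82, -0.03] turn -0.709 rows>= 6.3 yawy 89.4 j6 -1.95 tilt [-0.002 -0.001 -1.   ]
```

```bash
python3 -m creep '[[[2.5,-3,0],-0.1],[[6,-7,0],-0.2],[[9.5,-11.5,0],-0.3],[[13,-16,0],-0.4],[[16.5,-20.5,0],-0.5],[[20,-25,0],-0.6],[[23,-29,0],-0.7],[[24.9,-30.8,0],-0.73]]';python3 -m creep '[[[0,0,0],0],[[0,0,0],0],[[0,0,0],0]]'; python3 -c "
from h import *
boards()
go(385.4,-284.4,10.5,131.2)"
```

```text
t: 42.38
eef_pos: [428.9, -251.2, 219.8]
tcp_rot: [1.105, -2.94, -0.001]
force: [0.2, -0.4, -0.1]
opening: 87.8
finger_force: 0.0
t: 42.75
eef_pos: [431.3, -249.2, 220.1]
tcp_rot: [1.106, -2.94, -0.0]
force: [-0.2, -0.3, 0.4]
opening: 87.3
finger_force: 0.0
tcp [ 431.3 -249.1  220.1]
board c 528.6 -516.6 size 109.3 70.2 long-axis deg 53.7 px 66 126 76 177
board c 644.4 -637.4 size 65.3 23.9 long-axis deg 36.7 px 0 10 125 171
board c 384.1 -285.0 size 78.9 48.4 long-axis deg -48.7 px 284 358 130 175
go [5.77, 0.36, 20.96] turn 0.001 rows>= 3.5 yawy 131.2 j6 -0.72 tilt [-0.001  0.    -1.   ]
```

```bash
python3 -m creep '[[[3,0.3,3],0],[[5.85,0.3,8],0],[[5.85,0.3,13],0],[[5.85,0.3,17],0],[[5.85,0.3,19.5],0],[[5.85,0.3,20.6],0],[[5.85,0.3,20.95],0],[[5.85,0.3,20.95],0]]'; python3 -m creep '[[[0,0,0],0],[[0,0,0],0],[[0,0,0],0],[[0,0,0],0],[[0,0,0],0],[[0,0,0],0]]' -0.2 25;python3 -m creep '[[[0,0,0],0],[[0,0,0],0],[[0,0,0],0],[[0,0,0],0]]' -1; python3 -m creep '[[[0,0,-1],0],[[0,0,-3],0],[[0,0,-6],0],[[0,0,-10],0],[[0,0,-13],0],[[0,0,-13],0],[[0,0,-13],0]]'; python3 - <<'E'
from h import *
z=telemetry.observe()['eef_pos'][2]; boards(z-6); s=telemetry.observe();print(s['opening'],s['finger_force'])
go(619.1,56.3,130,89.35)
go(384.5,-284.9,140,131.2)
E
```

```text
t: 43.8
eef_pos: [385.5, -286.0, 11.5]
tcp_rot: [-1.105, 2.94, -0.001]
force: [0.1, -0.6, 1.3]
opening: 87.9
finger_force: 0.0
t: 44.55
eef_pos: [384.8, -286.0, 10.8]
tcp_rot: [1.105, -2.941, -0.0]
force: [0.7, 0.7, -0.9]
opening: 37.0
finger_force: 0.0
t: 45.05
eef_pos: [384.7, -285.9, 10.8]
tcp_rot: [1.105, -2.941, -0.0]
force: [-0.0, -0.8, -0.6]
opening: 28.7
finger_force: 25.0
t: 45.92
eef_pos: [384.3, -285.7, 140.7]
tcp_rot: [-1.105, 2.941, 0.001]
force: [-0.3, -1.1, -2.0]
opening: 28.9
finger_force: 25.0
tcp [ 384.1 -285.6  140.2]
board c 448.3 -439.5 size 64.2 41.5 long-axis deg 53.7 px 23 92 123 240
board c 372.1 -295.8 size 78.8 20.0 long-axis deg -48.9 px 243 394 225 262
28.335172360611562 24.999522864818573
go [-40.2, 10.27, 1.02] turn 0.73 rows>= 6.6 yawy 131.2 j6 -0.62 tilt [-0.001  0.001 -1.   ]
go [-0.08, 0.03, 0.02] turn -0.001 rows>= 0.0 yawy 131.2 j6 -0.62 tilt [-0.001  0.001 -1.   ]
```

```bash
python3 -m creep '[[[-4,1,0],0.08],[[-9.5,2.5,0],0.17],[[-15,4,0],0.27],[[-20.5,5.2,0],0.37],[[-26,6.6,0],0.48],[[-31.5,8,0],0.6],[[-36.5,9.3,0],0.7],[[-40.2,10.3,0],0.73]]';python3 -m creep '[[[0,0,0],0],[[0,0,0],0],[[0,0,0],0]]'; python3 -c "
from h import *
go(619.1,56.3,50.8,89.35)"
```

```text
t: 46.98
eef_pos: [619.8, 58.0, 139.0]
tcp_rot: [-0.019, -3.139, 0.002]
force: [-0.1, -1.3, -2.4]
opening: 28.8
finger_force: 25.0
t: 47.35
eef_pos: [618.8, 55.3, 140.5]
tcp_rot: [-0.019, -3.141, 0.001]
force: [0.1, 0.5, -1.7]
opening: 28.7
finger_force: 25.0
go [-0.04, 0.1, 8.97] turn -0.001 rows>= 1.4 yawy 89.3 j6 -1.99 tilt [-0.001 -0.    -1.   ]
```

```bash
python3 -m creep '[[[0,0.1,3],0],[[0,0.1,5],0],[[0,0.1,6.9],0],[[0,0.1,7.9],0],[[0,0.1,8.4],0],[[0,0.1,8.8],0],[[0,0.1,9],0],[[0,0.1,9],0]]'; python3 -m creep '[[[0,0,0],0],[[0,0,0],0]]'
```

```text
t: 48.35
eef_pos: [619.7, 57.3, 51.1]
tcp_rot: [0.017, 3.141, 0.0]
force: [-0.2, -0.5, -2.0]
opening: 28.9
finger_force: 25.0
t: 48.6
eef_pos: [619.7, 57.4, 51.1]
tcp_rot: [0.017, 3.141, 0.0]
force: [0.1, 0.7, -2.2]
opening: 28.5
finger_force: 25.0
```

```bash
python3 -m creep '[[[0.03,-0.1,0.05],0],[[0.03,-0.1,0.08],0],[[0.03,-0.1,0.08],0]]'; python3 -m creep '[[[0,0,0],0],[[0,0,0],0],[[0,0,0],0],[[0,0,0],0],[[0,0,-3],0],[[0,0,-8],0],[[-3,1,-13],0],[[-7,3,-18],0]]' 0.1; python3 -m creep '[[[0,0,0],0],[[0,0,0],0],[[0,0,0],0]]' 1; python3 - <<'E'
from h import *
boards(44)
f=grab('wrist','w11.png');finds('wrist',f,['board1','pin']);
f=grab('top','t11.png');finds('top',f,['board1'])
f=grab('scene','s11.png');finds('scene',f,['board1','pin'])
a=cv2.imread('pics/w11.png');b=cv2.imread('pics/s11.png')
cv2.imwrite('pics/z11.png',np.vstack([a[0:270],b[130:460]]))
E
```

```text
t: 48.98
eef_pos: [619.7, 56.3, 50.8]
tcp_rot: [0.017, 3.141, 0.0]
force: [-1.6, 0.9, 5.7]
opening: 28.7
finger_force: 25.0
t: 49.98
eef_pos: [687.3, 84.0, 229.5]
tcp_rot: [0.018, 3.14, 0.001]
force: [1.6, 0.8, 0.8]
opening: 48.2
finger_force: 0.0
t: 50.35
eef_pos: [685.6, 83.7, 225.2]
tcp_rot: [-0.018, -3.139, 0.001]
force: [-0.2, 1.3, 0.6]
opening: 72.9
finger_force: 0.0
tcp [685.8  83.7 225.4]
board c 619.8 57.1 size 79.8 49.0 long-axis deg 88.8 px 248 330 122 172
board c 683.2 55.4 size 79.6 48.7 long-axis deg 88.9 px 249 329 187 235
board c 686.0 149.8 size 79.3 50.6 long-axis deg -90.0 px 344 422 188 238
wrist board1 0.91 [618.  57.  46.]
wrist board1 0.87 [679. 142.  49.]
wrist board1 0.79 [680.  59.  41.]
wrist board1 0.68 [447. 269.   7.]
top board1 0.92 [613.  49.  43.]
top board1 0.65 [678.  53.  44.]
top board1 0.62 [677. 142.  42.]
scene board1 0.91 [689. 132.  50.]
scene board1 0.67 [622.  39.  49.]
scene board1 0.59 [683.  40.  55.]
scene board1 0.45 [ 529. -523.    2.]
scene pin 0.62 [408. 257.  70.]
```

View pics/z11.png

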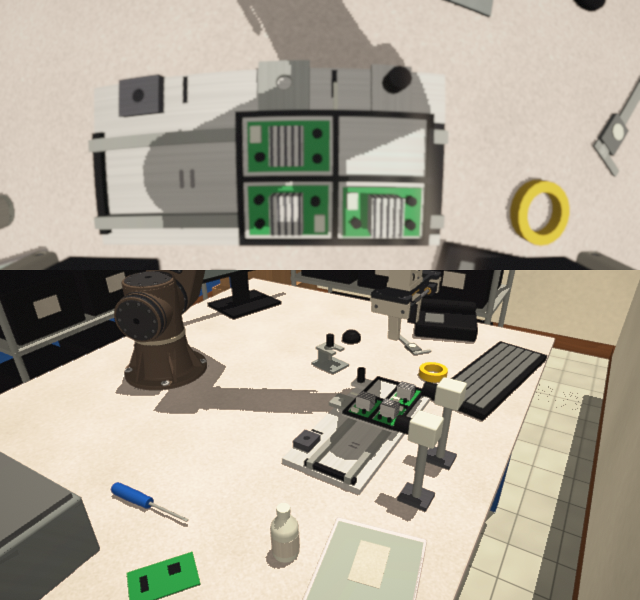

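All three boards lie in nests (wrist picture: (288,146), (288,212), (380,212)). The loading line is under the pointer and the pin is still parked. Next I'll grip the handle.

```bash
python3 -m creep '[[[4,2.5,0],0],[[8,5,1],0],[[11,6.5,3],0],[[12.9,7.5,6],0],[[12.9,7.5,10],0],[[12.9,7.5,10],0],[[12.9,7.5,10],0]]' 1; python3 -c "
from h import *
go(557,158.5,50,90)"
```

```text
t: 51.68
eef_pos: [559.7, 160.8, 128.0]
tcp_rot: [0.017, 3.14, 0.0]
force: [0.9, -0.0, -0.2]
opening: 87.9
finger_force: 0.0
go [0.28, -0.23, 7.8] turn -0.011 rows>= 1.2 yawy 89.4 j6 -2.2 tilt [ 0.001  0.    -1.   ]
```

```bash
python3 -m creep '[[[0.15,-0.15,2],0],[[0.15,-0.15,5],0],[[0.15,-0.15,7],0],[[0.15,-0.15,7.7],0],[[0.15,-0.15,7.7],0],[[0.15,-0.15,7.7],0]]'; python3 -m creep '[[[0,0,0],0],[[0,0,0],0],[[0,0,0],0],[[0,0,0],0],[[0,0,0],0],[[0,0,0],0],[[0,0,0],0],[[0,0,0],0]]' -0.5 20
```

```text
t: 52.42
eef_pos: [558.1, 159.5, 51.0]
tcp_rot: [0.017, 3.14, 0.002]
force: [0.2, 0.6, 0.9]
opening: 87.5
finger_force: 0.0
t: 53.42
eef_pos: [557.1, 158.5, 49.6]
tcp_rot: [-0.018, -3.141, 0.001]
force: [1.5, -3.8, 0.0]
opening: 22.5
finger_force: 2.0
```

```bash
python3 -m creep '[[[0,0,0],0],[[0,0,0],0],[[0,-0.4,0],0],[[0,-1.2,0],0],[[0,-2.4,0],0],[[0,-3.6,0],0],[[0,-4.8,0],0],[[0,-6,0],0]]' -1; python3 -m creep '[[[0,-1.2,0],0],[[0,-2.4,0],0],[[0,-3.6,0],0],[[0,-4.8,0],0],[[0,-6,0],0],[[0,-7.2,0],0],[[0,-8.2,0],0],[[0,-9,0],0]]'; python3 -m creep '[[[0,-0.5,0],0],[[0,-0.9,0],0],[[0,-1,0],0],[[0,-1,0],0],[[0,-1,0],0]]'
```

```text
t: 54.42
eef_pos: [556.4, 98.1, 49.6]
tcp_rot: [-0.018, -3.141, -0.0]
force: [-1.0, 1.9, -1.5]
opening: 21.1
finger_force: 20.0
t: 55.42
eef_pos: [555.4, 8.5, 49.6]
tcp_rot: [-0.018, -3.141, -0.0]
force: [-2.4, 7.0, 0.8]
opening: 21.5
finger_force: 20.0
t: 56.05
eef_pos: [555.2, -1.2, 49.6]
tcp_rot: [-0.017, -3.141, 0.001]
force: [-1.4, -3.7, -1.4]
opening: 21.0
finger_force: 20.0
```

```bash
python3 -m creep '[[[0,-0.1,0],0],[[0,-0.1,0],0],[[0,-0.1,0],0]]'; python3 -m creep '[[[0,0,0],0],[[0,0,0],0],[[0,0,0],0],[[0,0,0],0],[[0,0,-3],0],[[0,0,-8],0],[[0,0,-13],0],[[-4,-2,-18],0]]' 1; python3 -m creep '[[[-4,-1,0],0],[[-7,-2,0],0],[[-7,-2,0],0],[[-7,-2,0],0]]'; python3 - <<'E'
from h import *
boards(44)
f=grab('wrist','w12.png');finds('wrist',f,['pin'])
im=cv2.imread('pics/w12.png');cv2.imwrite('pics/z12.png',cv2.resize(im[0:270,180:540],(800,600),interpolation=2))
E
```

```text
t: 56.42
eef_pos: [555.2, -1.8, 49.6]
tcp_rot: [-0.018, -3.141, -0.0]
force: [-3.0, 1.1, -0.6]
opening: 21.3
finger_force: 20.0
t: 57.42
eef_pos: [591.7, -20.3, 229.2]
tcp_rot: [0.014, 3.14, 0.001]
force: [3.1, 1.4, 0.5]
opening: 86.7
finger_force: 0.0
t: 57.92
eef_pos: [661.7, -41.8, 225.7]
tcp_rot: [-0.018, -3.141, 0.0]
force: [-0.4, 0.5, 0.6]
opening: 88.5
finger_force: 0.0
tcp [661.6 -41.6 226.1]
board c 554.7 -429.1 size 71.4 34.0 long-axis deg -4.2 px 0 16 113 168
board c 617.9 -102.5 size 79.6 49.4 long-axis deg 88.8 px 215 295 145 195
board c 681.8 -104.0 size 79.8 50.4 long-axis deg 88.8 px 217 295 209 257
board c 684.3 -10.0 size 80.2 50.7 long-axis deg 89.5 px 309 388 210 259
wrist pin 0.58 [415. 259.  64.]
wrist pin 0.45 [618. -42.  46.]
```

View pics/z12.png

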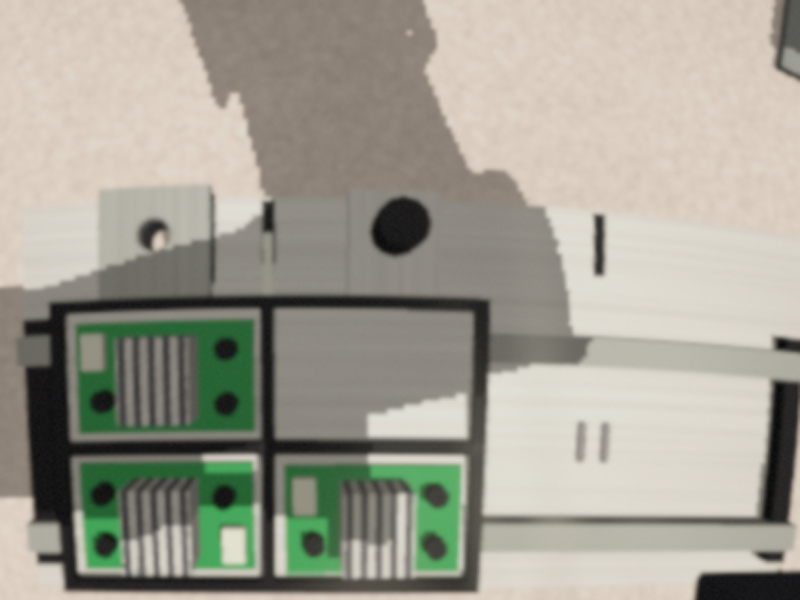

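The loaded carrier is back: the pointer at (268,245) lines up with the inspection line at (268,215). All three boards lie flat in their nests and the gripper is clear. I'll hand the job in.

```bash
python3 -m creep '[[[0,0,0],0],[[0,0,0],0],[[0,0,0],0],[[0,0,0],0]]'; python3 -c "
from h import *
print(ticket.hand_in())"
```

```text
t: 58.58
eef_pos: [662.1, -41.7, 226.3]
tcp_rot: [0.018, 3.142, 0.0]
force: [0.1, 1.5, 0.3]
opening: 87.5
finger_force: 0.0
the job is handed in; nothing more can be done
None
```

The job is handed in, with no verdict returned: the pin is parked in the notch, the three heat-sink boards I found (no fourth in view) lie in nests 1, 3 and 4, and the carrier is back at the inspection detent.

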